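# Crank the swing clamp shut over a bearing housing

### The arm

A 6-joint arm with a two-finger parallel gripper is mounted at the origin on the work surface. World frame = base frame: x ahead of the robot, y to its left, z up, the work surface at z = 0. Lengths are in mm, angles in rad, forces in N, time in s.
With the tool pointing down it reaches from about 250 to 800 mm from the base axis. Payload 8.5 kg.
Tool frame: the origin (TCP) lies midway between the tips of the shut fingers; the grasp point (between the pads) lies 19 mm behind it (arm.hold_point_z is the distance from the TCP to the grasp point, in mm); x points along the fingers, y is the direction in which the jaws open and shut, and the axes are right-handed (so a half turn about x gives the same grasp; the last joint's range is limited). The gripper opens to 85 mm and grips with 20 to 120 N. Pads are 22 mm wide; open, the fingers measure 114 mm over their backs; the gripper's body (76 mm by 85 mm) begins 54 mm behind the grasp point. The pads swing forward as they close: fully open they stand 13 mm farther back than shut.
Start: joints at [-1.189, 0.238, -0.013, 1.319, 0, 1.571], TCP at [195.592, -487.157, 231.276] pointing down, gripper open.
Joint ranges: [-2.66, 2.66], [-1.03, 1.9], [-1.14, 1.46], [-1.82, 2.27], [-1.45, 1.34], [-3.14, 3.14]. Speed limits (rad/s): [2.22, 2.22, 2.79, 3.14, 3.14, 3.14].

### API

Orientations are given as a rotation vector (axis times angle).
In Python, from bench import arm, planner, eyes, ticket, sensors gives the robot as it stands. Calls block until the motion is done:
- arm.reach(position, orientation): joint-space move of the TCP to a pose.
- arm.move_linear(position, frame=None, speed=150, guard=None): straight line of the TCP; frame=None keeps the orientation; speed is the mean speed in mm/s. With guard (N) it stops when the force on the tool has changed by that much, and returns True; else False.
- arm.move_j(angles): joint-space move.
- arm.command_gripper(opening, f_grip=None): finger opening in mm; f_grip is the grip in N (None keeps the last); returns when the fingers have stopped.
- arm.sleep(seconds).
- planner.ik(position, orientation): joint angles nearest the present ones, or None.
- eyes.capture(name): name is "scene" or "top"; returns (picture, depth): 384x512x3 uint8, red, green, blue; 384x512 float32, mm along the optical axis (not along the pixel's ray), 0 where there is no reading.
- eyes.camera_info(name): a dict with "mtx" (3x3 intrinsics, pixels), "D" ([k1, k2, p1, p2, k3] as OpenCV has them; the pictures are not rectified), "world_from_camera" (4x4, takes a point from camera to world coordinates). Camera axes: x right, y down, z forward; pixel columns grow to the right and rows downward; lengths in mm; the calibration is good to about 2 mm. A picture is of the moment at which its call begins. camera_info takes no time and is no camera call.
A pose or a line that the arm cannot do raises arm.MotionError and nothing moves.
- ticket.close_job(): hands the job in, once; it reports no verdict.
Readings, each from a call of its own:
- sensors.get_time(): time.
- sensors.get_joint_pos(): joint angles.
- sensors.get_qd(): joint speeds.
- sensors.get_joint_efforts(): joint torques, N m.
- sensors.get_ee_pos(): TCP position.
- sensors.get_tool_rot(): TCP orientation.
- sensors.get_force(): force on the tool from outside, world axes, zero at the start.
- sensors.get_wrist_torque(): the same for the moment, N m.
- sensors.get_gripper_width(): finger opening in mm.
Only numpy, scipy, OpenCV 4.12 (cv2) and the standard library are available. Lean on these libraries where they do the work, as an engineer would, in place of code of your own. Each camera call takes 0.05 s, during which the arm holds its last target.

### The job

In the engine workshop, close the swing clamp on the blue fixture: seat the loose red-knobbed crank fully home in the round steel cup, its two legs straddling the brass drive bar at the bottom, and then turn it clockwise (seen from above) until the yellow clamp finger reaches its stop over the flange of the bearing housing. Move the clamp only with the seated crank, leave the crank standing in the cup, and leave the blue-knobbed crank where it is.

Things in the scene. Friction and masses are not known exactly. Their poses are not given: they have to be found in the camera images.
- crank_grip (a point): Loose crank to use (0.45 kg), upright on two legs: centre of its hub block (grip here; x 34, y 24 mm, 17 mm below to 12 above), 50 mm above its feet. z up; x along the arm to the red knob (75 mm out, top 49 mm above). Ball at x = -55. Below the block a 48 mm disc, then legs at x = ±17.5: 7 thick (x), 32 wide (y), 16 tall, so a 28 mm gap for the bar.
- cup_floor (a point): Centre of the clamp cup's inner floor, on its upright turning axis, 38 mm above bench. Cup 72 mm across inside, 82 outside, 24 deep. Brass bar along y on the floor, wall to wall, 10 thick, 12 high. Finger along x. Frame turns with them. Seat the crank with its x along this x, either way round (free play 9 mm, 27 degrees each way before it drives). Seated, its grip point is 50 mm above this.
- clamp (a joint): Turn of cup and yellow finger (92 mm long from the axis, below the rim), rad: 0 parked open, growing clockwise from above to 0.873, the hard stop, finger over the flange of the aluminium housing 125 mm from the axis (53 mm tall). Starts at 0 to 0.12. Friction 0.15 N m holds it where left.
- other_grip (a point): Similar crank with a blue knob and a plain round hub (48 mm across, no legs) that does not fit the drive; leave it alone. Centre of its hub block, 50 mm above the bench; x along its arm towards the knob; otherwise the red one's sizes.
There are look-alikes about, which are no part of the job. Leave any brown or turquoise look-alike of the part that bears crank_grip alone.

How it is judged:
By the outcome, as a careful person would: the job done as asked, in the order asked, and still so for the second after the job is handed in, with the robot touching nothing.
It also fails if it takes over 40 s, if anything falls off the work surface, if the arm or the gripper's body presses on something with over 40 N, if the wrist force passes 120 N, or if a joint passes its speed limit or range.

## Working session

There is one attempt and no reset: what is moved stays moved. The work goes in short steps, each a Python script; the robot and the scene stay as the last script left them, time stands still between calls to the robot, and variables do not carry over. Pictures are saved under pics/ and viewed, and the job is handed in when it is done.

```bash
mkdir -p pics; ls; python3 - <<'E'
from bench import arm, planner, eyes, ticket, sensors
import cv2, numpy as np
for n in("scene","top"):
    p,d=eyes.capture(n); np.savez(f"pics/{n}0.npz",p=p,d=d)
    cv2.imwrite(f"pics/{n}0.png",cv2.resize(p[:,:,::-1],(800,600),interpolation=cv2.INTER_CUBIC))
    i=eyes.camera_info(n);print(n,i)
print(sensors.get_time(),sensors.get_tool_rot())
E
```

```text
pics
scene {'mtx': array([[468.1524152 ,   0.        , 259.37503265],
       [  0.        , 468.1524152 , 184.64869621],
       [  0.        ,   0.        ,   1.        ]]), 'D': array([-0.06786136,  0.        ,  0.        ,  0.        ,  0.        ]), 'world_from_camera': array([[ 3.89352657e-01,  5.50995412e-01, -7.38111485e-01,
         1.22312691e+03],
       [ 9.20873622e-01, -2.50175316e-01,  2.99005157e-01,
        -4.16620676e+02],
       [-1.99068041e-02, -7.96125849e-01, -6.04803564e-01,
         6.98196915e+02],
       [ 0.00000000e+00,  0.00000000e+00,  0.00000000e+00,
         1.00000000e+00]])}
top {'mtx': array([[365.8761857 ,   0.        , 254.44831629],
       [  0.        , 365.8761857 , 186.76783804],
       [  0.        ,   0.        ,   1.        ]]), 'D': array([-0.0615696,  0.       ,  0.       ,  0.       ,  0.       ]), 'world_from_camera': array([[ 3.78067110e-04, -9.83017115e-01,  1.83513511e-01,
         2.97835155e+02],
       [-9.99456313e-01, -6.42164537e-03, -3.23394485e-02,
        -8.21077833e+01],
       [ 3.29686901e-02, -1.83401511e-01, -9.82485090e-01,
         8.56482127e+02],
       [ 0.00000000e+00,  0.00000000e+00,  0.00000000e+00,
         1.00000000e+00]])}
0.1 [ 2.01264821  0.39032207 -2.01319653]
```

View pics/scene0.png

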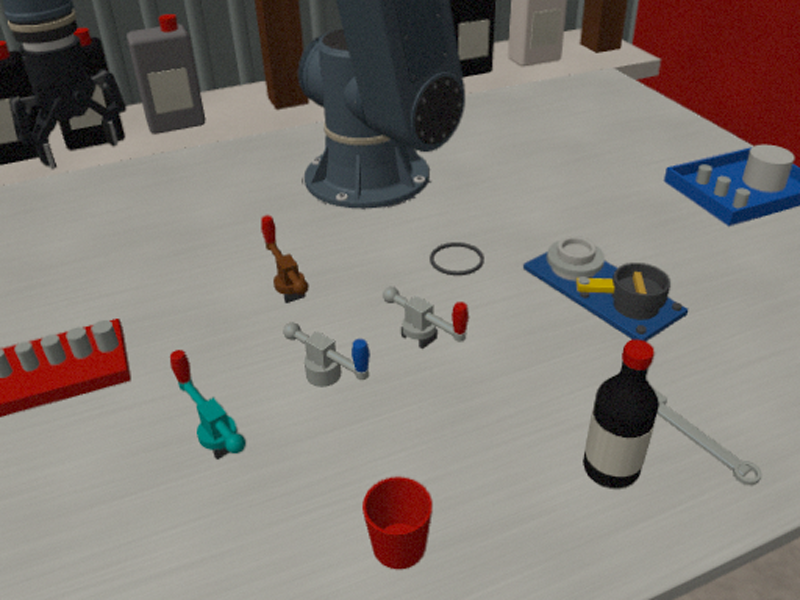

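View pics/top0.png

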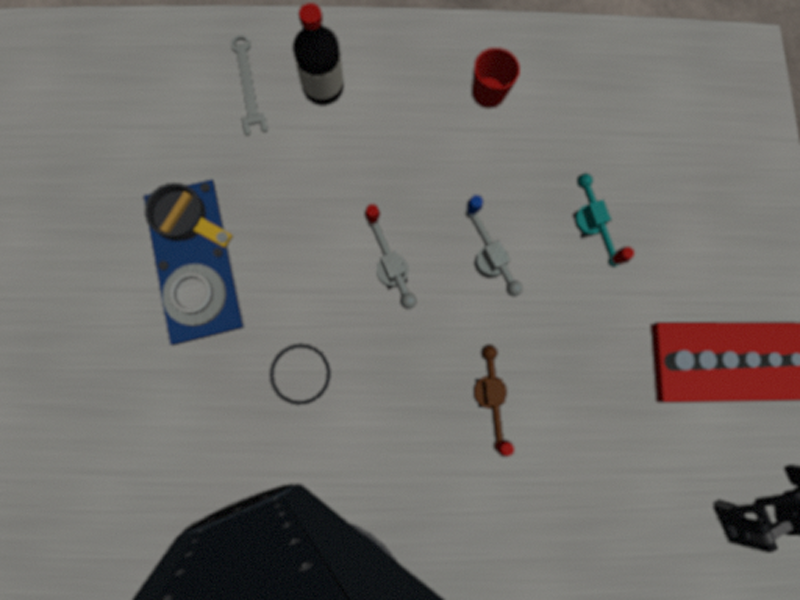

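Scene picture (800 px scale): the candidates are a grey crank with a red knob and legs (420,318), a grey crank with a blue knob and round hub (322,360), a brown one (288,280) and a turquoise one (215,425). I choose the grey red-knobbed crank. The clamp cup is at (640,288), with its yellow finger at (595,285). Next is a close crop check.

```bash
cat > h.py <<'E'
import cv2, numpy as np
from bench import arm, planner, eyes, ticket, sensors
def cloud(n,d):
    i=eyes.camera_info(n); h,w=d.shape
    uv=np.stack(np.meshgrid(np.arange(w),np.arange(h)),-1).reshape(-1,1,2).astype(float)
    xy=cv2.undistortPoints(uv,i["mtx"],i["D"]).reshape(h,w,2)
    P=np.dstack([xy*d[...,None],d]); T=i["world_from_camera"]
    W=P@T[:3,:3].T+T[:3,3]; W[d<=0]=np.nan
    return W
def grab(n,tag):
    p,d=eyes.capture(n); np.savez(f"pics/{tag}.npz",p=p,d=d); return p,d,cloud(n,d)
def crop(p,x0,x1,y0,y1,f,name):
    cv2.imwrite(f"pics/{name}.png",cv2.resize(p[y0:y1,x0:x1,::-1],None,fx=f,fy=f,interpolation=cv2.INTER_CUBIC))
E
python3 - <<'E'
from h import *
L={}
for n in("scene","top"):
    z=np.load(f"pics/{n}0.npz");L[n]=(z['p'],z['d'],cloud(n,z['d']))
a=L["scene"][0][175:235,240:310]; b=L["top"][0][120:205,220:290]; c=L["top"][0][110:180,85:155]; e=L["scene"][0][145:220,330:445]
def r(x,w,h): return cv2.resize(x,(w,h),interpolation=cv2.INTER_CUBIC)
img=np.vstack([np.hstack([r(a,400,300),r(b,400,300)]),np.hstack([r(c,400,300),r(e,400,300)])])
cv2.imwrite("pics/crops0.png",img[:,:,::-1])
for n in L:
    p,d,W=L[n]
    for lab,(u,v) in dict(bench=(300,250) ).items(): print(n,lab,np.round(np.nanmedian(W[v-3:v+3,u-3:u+3].reshape(-1,3),0),1), (d==0).mean())
E
```

```text
scene bench [611.8 -82.4   0.8] 0.003916422526041667
top bench [ 311.3 -214.1    0.4] 0.0039825439453125
```

View pics/crops0.png

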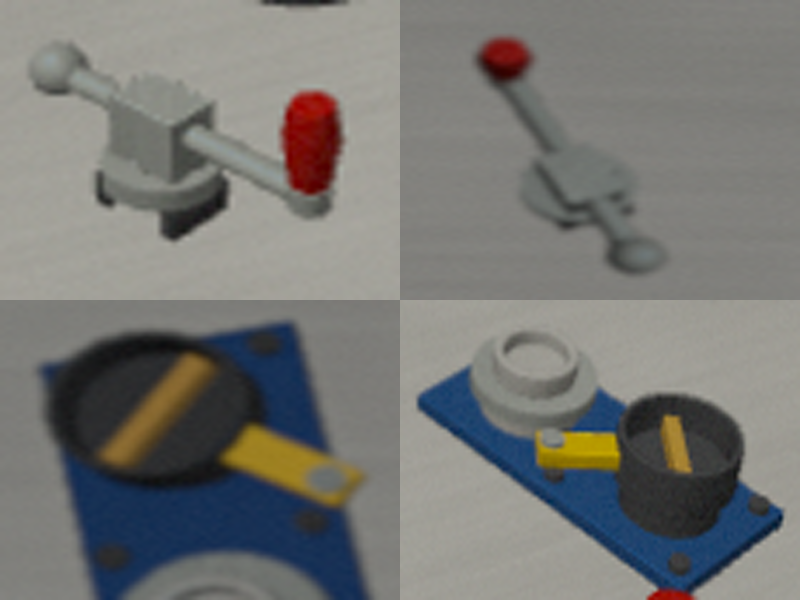

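The crop confirms it: a grey crank with two dark legs under the disc and a red knob, and the cup with its brass bar and yellow finger. Now I'll measure.

```bash
cat > meas.py <<'E'
from h import *
def hsv(p): return cv2.cvtColor(p,cv2.COLOR_RGB2HSV).astype(int)
def cup(n,p,W,near=None):
    H=hsv(p); o={}
    z=W[...,2]; 
    yel=(H[...,0]>20)&(H[...,0]<32)&(H[...,1]>180)&(H[...,2]>120)&(W[...,0]>350)&(W[...,1]>0)&(z>15)&(z<62)
    br=(H[...,0]>10)&(H[...,0]<=24)&(H[...,1]>100)&(abs(z-50)<3)&(W[...,1]>0)&(W[...,0]>350)
    def ax(m):
        q=W[m][:,:2]; c=np.median(q,0); q=q[np.linalg.norm(q-c,axis=1)<60]
        r=cv2.minAreaRect(q.astype(np.float32)); vx,vy,x,y=cv2.fitLine(q.astype(np.float32),cv2.DIST_HUBER,0,.01,.01).ravel()
        return len(q),q.mean(0).round(1),np.degrees(np.arctan2(vy,vx)).round(1),np.round(r[1],1),np.round(r[0],1),np.nanmedian(W[m][:,2]).round(1)
    print(n,"yellow",ax(yel)); print(n,"bar",ax(br))
def rim(n,W,c):
    from scipy.optimize import least_squares
    q=W.reshape(-1,3); q=q[(abs(q[:,2]-62)<3)&(np.linalg.norm(q[:,:2]-c,axis=1)<60)][:,:2]
    f=least_squares(lambda s:np.hypot(*(q-s[:2]).T)-38.5,c,loss='huber',f_scale=1.5)
    print(n,"rim",len(q),f.x.round(1),np.std(f.fun).round(2))
E
python3 - <<'E'
from meas import *
from scipy.spatial import cKDTree
for n in("scene","top"):
    z=np.load(f"pics/{n}0.npz");p=z['p'];W=cloud(n,z['d'])
    cup(n,p,W)
    u,v=(409,183) if n=="scene" else (113,136)
    c=np.nanmedian(W[v-4:v+5,u-4:u+5].reshape(-1,3),0)[:2]; print(c); rim(n,W,c)
    u,v=(268,198) if n=="scene" else (252,169)
    b=np.nanmedian(W[v-2:v+3,u-2:u+3].reshape(-1,3),0);print("block",b.round(1))
    q=W.reshape(-1,3); 
    m=(abs(q[:,2]-62)<2.5)&(np.hypot(*(q[:,:2]-b[:2]).T)<30); t=q[m][:,:2].astype(np.float32); print(" top",len(t),cv2.minAreaRect(t),t.mean(0))
    m=(q[:,2]>25)&(np.hypot(*(q[:,:2]-b[:2]).T)<110)
    H=hsv(p).reshape(-1,3); red=m&(H[:,1]>150)&((H[:,0]<8)|(H[:,0]>172))&(q[:,2]>45)
    k=q[red]; tp=k[k[:,2]>k[:,2].max()-6]; print(" knob",len(k),k.mean(0).round(1),"top",tp.mean(0).round(1), "dir",np.degrees(np.arctan2(*(tp.mean(0)-np.r_[t.mean(0),0])[1::-1])).round(1))
    # ball
    kd=(k.mean(0)[:2]-t.mean(0)); kd/=np.linalg.norm(kd); rel=q[:,:2]-t.mean(0); xx=rel@kd; yy=rel@np.r_[-kd[1],kd[0]]
    mb=m&(xx<-42)&(xx>-68)&(abs(yy)<14); print(" ball",mb.sum(),q[mb].mean(0).round(1),xx[mb].min(),xx[mb].max())
    ma=m&(((xx>22)&(xx<60))|((xx<-20)&(xx>-42)))&(abs(yy)<9)&(q[:,2]>46); a=q[ma][:,:2].astype(np.float32); vx,vy,x,y=cv2.fitLine(a,cv2.DIST_HUBER,0,.01,.01).ravel(); print(" arm",len(a),np.degrees(np.arctan2(vy,vx)),x,y,q[ma][:,2].max(), "lat off of top centre",(t.mean(0)-[x,y])@[-vy,vx])
E
```

```text
scene yellow (172, array([543.2, 165.6]), np.float32(68.2), array([90.8, 26.4]), array([545.3, 179.5]), np.float64(51.9))
scene bar (73, array([560.3, 219. ]), np.float32(-30.0), array([61.8, 55.4]), array([546. , 204.2]), np.float64(51.1))
[565.03177084 220.44135701]
scene rim 222 [567.6 219.6] 1.96
block [ 497.5 -103.7   61.7]
 top 106 ((487.2276611328125, -99.95170593261719), (35.85213851928711, 24.655969619750977), 24.915281295776367) [ 488.23398 -100.51055]
 knob 155 [561.1 -72.7  84.9] top [558.3 -70.8  99.4] dir 23.0
 ball 82 [ 441.2 -123.7   55.2] -65.24114493903713 -43.51325320714727
 arm 123 23.328823 507.18723 -94.1645 58.25245809553189 lat off of top centre 1.6783814
top yellow (116, array([539.8, 170. ]), np.float32(49.7), array([50. , 20.1]), array([536.1, 162.2]), np.float64(52.4))
top bar (235, array([553.7, 197.3]), np.float32(60.5), array([90.6, 66.8]), array([561.7, 188.7]), np.float64(51.0))
[565.83439962 218.00734586]
top rim 247 [566.3 219.2] 1.68
block [ 486.4 -102.8   62.3]
 top 149 ((487.65924072265625, -100.89256286621094), (34.11695861816406, 23.98531150817871), 23.54324722290039) [ 486.8899  -100.95766]
 knob 62 [551.6 -71.   95.4] top [553.8 -70.9  98.9] dir 24.2
 ball 95 [ 436.3 -122.4   56.8] -65.92977026309087 -42.35003172832336
 arm 137 23.207983 499.2415 -95.06885 58.876821108991635 lat off of top centre -0.5448971
```

```bash
cat >> meas.py <<'E'
def ang(n,p,W,C=np.array([567,219.4])):
    H=hsv(p); r=W[...,:2]-C; R=np.hypot(r[...,0],r[...,1]); z=W[...,2]
    col=(H[...,0]>8)&(H[...,0]<35)&(H[...,1]>100)
    b=r[col&(R<36)&(z>46)&(z<54)]; y=r[col&(R>46)&(R<100)&(z>20)&(z<62)]
    out=[]
    for lab,q in(("bar",b),("fin",y)):
        if len(q)<15: print(n,lab,"few",len(q)); continue
        vx,vy,x,yy=cv2.fitLine(q.astype(np.float32),cv2.DIST_HUBER,0,.01,.01).ravel()
        print(n,lab,len(q),"line",np.degrees(np.arctan2(vy,vx)).round(1),"mean",q.mean(0).round(1),"dir",np.degrees(np.arctan2(*q.mean(0)[::-1])).round(1),"Rmax",np.hypot(*q.T).max().round(1), "perp off",((q.mean(0))@[-vy,vx]).round(1))
E
python3 - <<'E'
from meas import *
for n in("scene","top"):
    z=np.load(f"pics/{n}0.npz");ang(n,z['p'],cloud(n,z['d']))
E
```

```text
scene bar 70 line -28.2 mean [-4.6  3.8] dir 140.3 Rmax 33.2 perp off 1.2
scene fin 159 line 66.8 mean [-27.6 -60.7] dir -114.5 Rmax 92.5 perp off 1.5
top bar 141 line -27.3 mean [-0.5 -0.4] dir -140.7 Rmax 35.3 perp off -0.6
top fin 155 line 58.5 mean [-32.6 -57.6] dir -119.5 Rmax 92.2 perp off -2.4
```

```bash
cat >> h.py <<'E'
from scipy.spatial.transform import Rotation as Ro
def ori(hdg,s):  # crank heading deg, s=+-1 : jaw axis = s * crank y
    a=np.radians(hdg); x=np.array([0,0,-1.]); y=s*np.array([-np.sin(a),np.cos(a),0]); 
    return Ro.from_matrix(np.c_[x,y,np.cross(x,y)]).as_rotvec()
E
python3 - <<'E'
from h import *
print(arm.hold_point_z)
for s in(1,-1):
    for pos,h in(([487.4,-100.4,36],23.5),([487.4,-100.4,200],23.5),([567,219.4,200],61),([567,219.4,74],61),([567,219.4,74],20),([567,219.4,74],-25)):
        q=planner.ik(pos,ori(h,s)); print(s,pos,h,None if q is None else np.round(q,3))
E
```

```text
18.700000000000003
1 [487.4, -100.4, 36] 23.5 [-0.203  0.341 -0.412  0.817  0.    -0.613]
1 [487.4, -100.4, 200] 23.5 [-0.203  0.204 -0.139  1.227  0.    -0.613]
1 [567, 219.4, 200] 61 [ 0.369  0.392  0.13   1.309  0.    -0.695]
1 [567, 219.4, 74] 61 [ 0.369  0.467 -0.086  1.018  0.    -0.695]
1 [567, 219.4, 74] 20 [ 0.369  0.467 -0.086  1.018  0.     0.02 ]
1 [567, 219.4, 74] -25 [ 0.369  0.467 -0.086  1.018  0.     0.806]
-1 [487.4, -100.4, 36] 23.5 [-0.203  0.341 -0.412  0.817  0.     2.528]
-1 [487.4, -100.4, 200] 23.5 [-0.203  0.204 -0.139  1.227  0.     2.528]
-1 [567, 219.4, 200] 61 [0.369 0.392 0.13  1.309 0.    2.446]
-1 [567, 219.4, 74] 61 [ 0.369  0.467 -0.086  1.018  0.     2.446]
-1 [567, 219.4, 74] 20 [ 0.369  0.467 -0.086  1.018  0.    -3.121]
-1 [567, 219.4, 74] -25 [ 0.369  0.467 -0.086  1.018  0.    -2.336]
```

```bash
python3 - <<'E'
from h import *
o=ori(23.5,1)
arm.reach([487.4,-100.4,180],o)
arm.command_gripper(60,80)
f0=np.array(sensors.get_force())
print(arm.move_linear([487.4,-100.4,37],speed=120,guard=8))
arm.command_gripper(10,80)
print(sensors.get_gripper_width(),sensors.get_ee_pos(),np.array(sensors.get_force())-f0)
print(arm.move_linear([487.4,-100.4,190],speed=150))
print(sensors.get_gripper_width(),np.array(sensors.get_force())-f0,sensors.get_time())
for n in("scene","top"):
    p,d,W=grab(n,n+"1"); cv2.imwrite(f"pics/{n}1.png",cv2.resize(p[:,:,::-1],(560,420)))
a=cv2.imread("pics/scene1.png")[60:400,150:550];b=cv2.imread("pics/top1.png")[60:400,80:480]
cv2.imwrite("pics/both1.png",np.hstack([a,b]))
E
```

```text
False
22.59996177230319 [ 487.7563566  -100.54410471   37.64840053] [-1.32422556 -0.20410001  4.86093918]
False
22.675147546635465 [-0.51219976  1.00858289 -5.04624027] 5.3
```

View pics/both1.png

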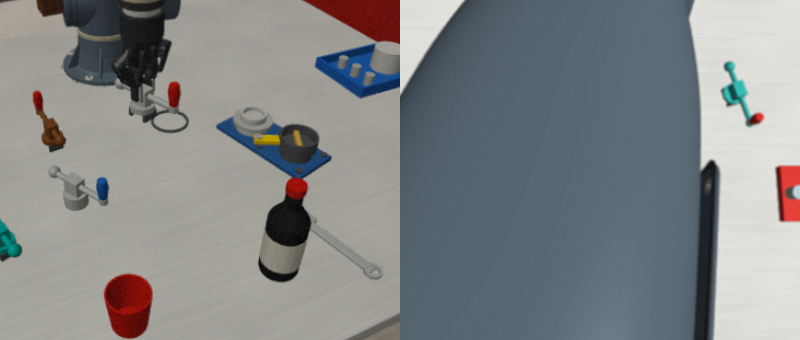

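The left half shows the crank hanging level in the gripper at (145,100), knob at (175,97), with the other parts undisturbed. The wrist reads about 5 N of weight. Next I seat it.

```bash
python3 - <<'E'
from h import *
o=ori(60,1)
arm.reach([567,219.4,190],o)
arm.sleep(0.1)
f0=np.array(sensors.get_force()); 
print(arm.move_linear([567,219.4,108],speed=120,guard=8))
p,d,W=grab("scene","scene2"); crop(p,330,460,90,220,4,"scene2")
print(arm.move_linear([567,219.4,68],speed=40,guard=10))
print(sensors.get_ee_pos(),np.array(sensors.get_force())-f0,sensors.get_wrist_torque(),sensors.get_gripper_width(),sensors.get_time())
p,d,W=grab("scene","scene3"); crop(p,330,460,90,220,4,"scene3")
cv2.imwrite("pics/s23.png",cv2.resize(np.hstack([cv2.imread("pics/scene2.png"),cv2.imread("pics/scene3.png")]),(800,400)))
E
```

```text
False
True
[566.70155848 219.29655736  75.63447495] [-1.80304436 -0.92669285 11.78955448] [-0.12590528  0.28669121 -0.00436103] 22.659700989810123 8.4
```

View pics/s23.png

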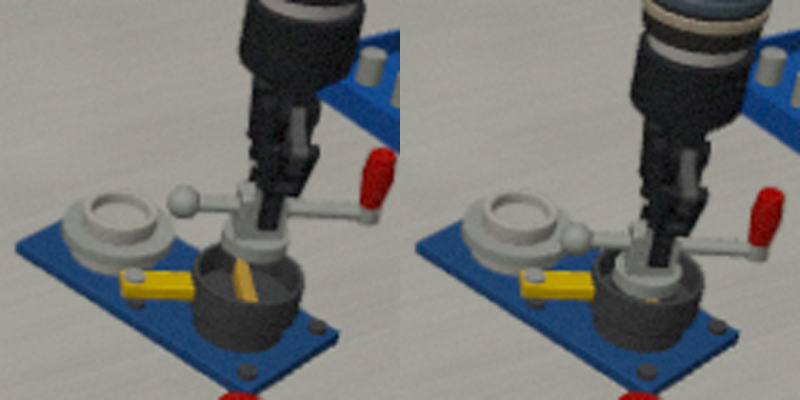

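Right half: the crank disc is inside the cup. The TCP stopped at z 75.6, which is exactly the feet on the floor (38 + 37.6). Now I turn clockwise while watching the torque.

```bash
python3 - <<'E'
from h import *
q=list(sensors.get_joint_pos()); t0=sensors.get_wrist_torque()[2]; q0=q[5]
def st(): 
    arm.sleep(0.05)
    return sensors.get_wrist_torque()[2]-t0
steps=[10,10,8]+[4]*20
a=0
for s in steps:
    a+=s; q[5]=q0+np.radians(a); arm.move_j(q); t=st()
    f=np.array(sensors.get_force())
    print(a,round(t,3),np.round(f,1),np.degrees(sensors.get_joint_pos()[5]-q0).round(1),round(sensors.get_time(),2))
    if abs(t)>0.7 or np.abs(f[:2]).max()>25 or a>=66: break
E
```

```text
10 -0.087 [ 1.   0.1 -0.1] 9.7 8.79
20 -0.021 [0.7 0.5 0.4] 19.7 9.13
28 0.013 [ 0.9  5.2 -2. ] 27.6 9.44
32 0.073 [ 1.1  6.7 -2.3] 31.7 9.74
36 0.04 [ 1.3  5.6 -2.2] 35.7 10.04
40 0.06 [ 1.6  6.4 -2.2] 39.7 10.34
44 0.065 [ 1.8  5.7 -1.8] 43.7 10.64
48 0.094 [ 1.7  5.3 -2.5] 47.7 10.94
52 0.09 [ 2.4  5.8 -1.9] 51.7 11.24
56 0.074 [ 2.1  5.9 -2.1] 55.7 11.54
60 0.07 [ 2.8  5.8 -4.2] 59.7 11.84
64 0.05 [ 2.4  5.2 -3.1] 63.7 12.14
68 0.043 [ 2.   5.1 -4. ] 67.7 12.44
```

```bash
python3 - <<'E'
from h import *
q=list(sensors.get_joint_pos()); q0=q[5]
a=0
while a<30:
    a+=2; q[5]=q0+np.radians(a); arm.move_j(q); arm.sleep(.05)
    t=sensors.get_wrist_torque()[2]; f=np.array(sensors.get_force())
    print(a,round(t,3),np.round(f,1),np.degrees(sensors.get_joint_pos()[5]-q0).round(1),round(sensors.get_time(),2))
    if abs(t)>0.6 or np.hypot(*f[:2])>20: break
p,d,W=grab("scene","scene4"); crop(p,330,460,90,220,4,"scene4")
from meas import ang; ang("scene",p,W)
E
```

```text
2 0.144 [ 1.1  2.6 -2.2] 1.8 12.74
4 0.122 [ 2.7  3.2 -2.5] 3.9 13.04
6 0.075 [ 2.4  2.8 -3.1] 5.9 13.34
8 0.549 [ 3.6  2.9 -3.2] 7.9 13.64
10 1.383 [ 4.5  2.4 -3.2] 9.9 13.94
scene bar few 2
scene fin 134 line 18.1 mean [-62.6 -20.4] dir -161.9 Rmax 93.3 perp off -0.0
```

View pics/scene4.png

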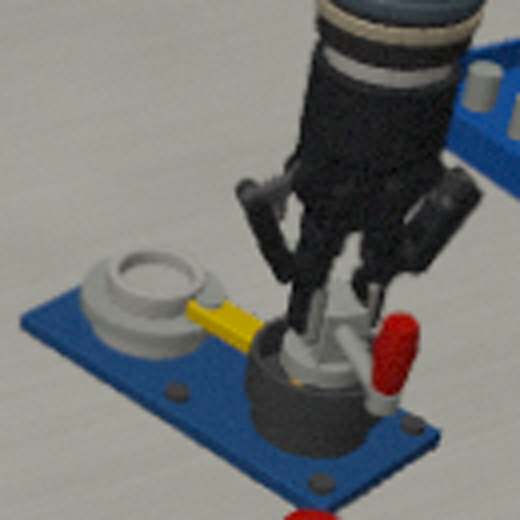

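The torque jumped from about 0.1 to 1.4 N m, and the finger at (220,318) now overlaps the flange. It has turned about 47°, so this is the hard stop. Releasing and retreating.

```bash
python3 - <<'E'
from h import *
from meas import *
arm.command_gripper(60)
print(np.round(sensors.get_force(),1),sensors.get_gripper_width(),sensors.get_ee_pos())
p=np.array(sensors.get_ee_pos()); 
print(arm.move_linear([p[0],p[1],230],speed=120,guard=12))
q=list(sensors.get_joint_pos()); q[0]=-0.9; arm.move_j(q); arm.sleep(.3)
for n in("scene","top"):
    p,d,W=grab(n,n+"5"); ang(n,p,W)
    r=W[...,:2]-[567,219.4]; m=(np.hypot(r[...,0],r[...,1])<30)&(W[...,2]>70)
    z=W[m][:,2]; h=np.histogram(z,np.arange(70,116,3)); print(n,"block-top median z",np.median(z[(z>96)&(z<104)]).round(1),len(z))
    if n=="scene": A=cv2.resize(p[90:220,330:460],(400,400))
    else: B=cv2.resize(p[90:230,70:210],(400,400))
cv2.imwrite("pics/fin.png",np.hstack([A,B])[:,:,::-1]); print(sensors.get_time())
E
```

```text
[ 0.5 -0.7  0.1] 59.723535749447095 [567.31646758 219.69744391  75.79002373]
False
scene bar few 2
scene fin 132 line 19.6 mean [-62.7 -20.7] dir -161.8 Rmax 92.9 perp off 1.6
scene block-top median z 101.0 280
top bar 28 line -76.7 mean [  3.7 -15.5] dir -76.7 Rmax 33.5 perp off 0.0
top fin 170 line 25.5 mean [-63.2 -17.8] dir -164.3 Rmax 91.8 perp off 11.2
top block-top median z 100.5 327
18.825
```

View pics/fin.png

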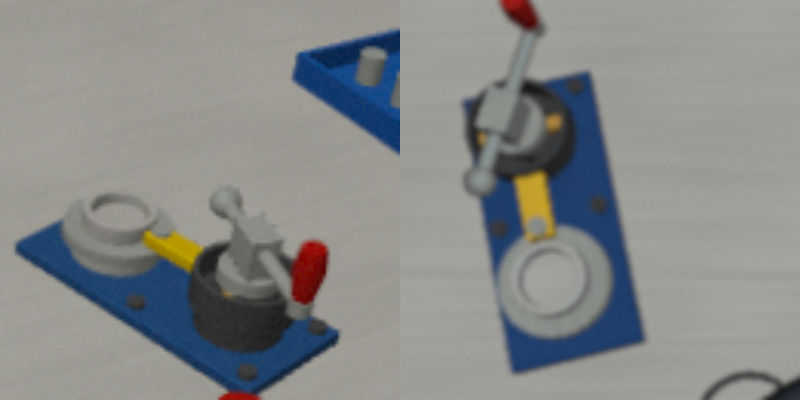

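Left: the crank stands upright in the cup (250,260), with the finger tip on the flange (165,235). Right: top view of the same, finger tip at (538,228) over the flange. The block top is at 100.5–101 mm against 100 expected, so the crank is seated. Handing in.

```bash
python3 - <<'E'
from h import *
ticket.close_job(); print(sensors.get_time())
E
```

```text
the job is handed in; nothing more can be done
the job is handed in; nothing more can be done
```

The clamp is closed and the job is handed in. I seated the grey red-knobbed crank in the cup, turned it clockwise to the hard stop, then released it and backed the arm away at about 19 s of robot time. The hand-in itself gives no verdict.

- **Seating:** the downward move stopped at TCP z 75.6 mm, exactly where the feet meet the cup floor. After release the block top read 100.5–101 mm against 100 expected.
- **Stop:** the wrist torque jumped from about 0.1 to 1.4 N m at the end of the turn. The finger had turned about 45–47° and its direction held after release, with its tip over the flange in both camera views.
- **Other parts:** I never approached the blue-knobbed, brown or turquoise cranks. I did not measure their positions again at the end.
- **Disagreement:** the two cameras differed by 2–5° on the finger's direction, more than I'd like. I therefore took the stop from the torque jump and the pictures, not from the angle alone.

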